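# Free the stave jig's stop and slide it to its far setting

## Task

Set the jig with the red T-handle for the longest staves: pull its red handle up against the spring, turn it a quarter turn so that its cross-pin rests in the notch and the pin stays up, and only then slide the carriage with the wooden stop all the way to the yellow end plate. Leave the pin resting up, let go, and do not disturb the jig with the blue handle.

Things in the scene. Friction and masses are not known exactly. Their poses are not given: they have to be found in the camera images.
- red_handle (a point): Centre of the red T-handle bar: 60 mm long (own x), 16 wide (y), 20 tall; 86 mm above the bench with its spring pin down, 100 when at rest in the notch. Starts down, bar square to the rail. Pulls straight up 26 mm at most (6 N, at 20 mm 10 N); raised 19 mm or more it turns, up to 100 degrees either way. Grip across the 16 mm from above, fingertips higher than the steel saddle under it (top 58 mm).
- red_stop (a point): Centre of the wooden stop on the same carriage: block 60 mm (own x) by 30 (y, along the rail) by 50 tall, spanning 38 to 88 mm above the bench. The carriage slides along this +y, away from the handle, whose axis is 85 mm to -y. The carriage plate's top is at 38 mm and the yellow end plate's at 42 mm, so both 60 mm faces are free to grip from above or push; sliding takes 3 to 5 N.
- red_carriage (a joint): The red-handled carriage's place on its rail, m: 0 at the start, locked by the pin, 0.12 at the yellow end plate; it stays where left. The pin's steel cross-pin lies under the handle bar, parallel to it, in a slot of the saddle; with the bar turned 90 degrees either way (along the rail) and let down it drops into V notches that centre it within 15 degrees and hold it 14 mm up, carriage free.
- blue_handle (a point): Centre of the blue T-handle on the other jig, alike in all but the handle's colour, about 0.15 to 0.2 m nearer or farther from the robot. To be left alone.

How it is judged:
On the way, in this order (a step that is already met when the one before it is completed fails the run):
1. the red pin is pulled up, turned a quarter and rests in its notch, before the carriage has left its place (z of red_handle in the frame of red_stop between 0.033 and 0.0405 m and angle between the x axis of red_handle and the x axis of red_stop, either way round above 1.31 rad and value of joint red_carriage below 0.02 m), for 0.2 s.
2. the carriage is slid to the yellow end plate (value of joint red_carriage above 0.108 m), for 0.2 s.
At the end, for the whole second after the job is handed in: The red-handled carriage rests within 12 mm of the yellow end plate, and its pin rests in the notch: handle 10 to 17.5 mm above its lowered height and within 15 degrees of lying along the rail (value of joint red_carriage above 0.108 m and velocity of joint red_carriage below 0.01 m/s and z of red_handle in the frame of red_stop between 0.033 and 0.0405 m and angle between the x axis of red_handle and the x axis of red_stop, either way round above 1.31 rad); the robot touches nothing.
It fails at once if the blue-handled jig's handle is moved by more than 10 mm (distance of blue_handle from where it was at the start of the episode above 0.01 m).
It also fails if it takes over 51 s, if anything falls off the work surface, if the arm or the gripper's body presses on something with over 40 N, if the wrist force passes 120 N, or if a joint passes its speed limit or range.

## Robot

A 7-joint arm with a two-finger parallel gripper is mounted at the origin on the work surface. World frame = base frame: x ahead of the robot, y to its left, z up, the work surface at z = 0. Lengths are in m, angles in rad, forces in N, time in s.
With the tool pointing down it reaches from about 0.35 to 0.9 m from the base axis. Payload 19.9 kg.
Tool frame: the origin (TCP) lies between the finger pads; the fingertips stand 19 mm ahead of it and the grasp point (between the pads) is the TCP; z points along the fingers, y is the direction in which the jaws open and shut (so a half turn about z gives the same grasp; the last joint's range is limited). The gripper opens to 94 mm and grips with 3 to 60 N. Pads are 16 mm wide; open, the fingers measure 119 mm over their backs; the gripper's body (75 mm by 177 mm) begins 78 mm behind the grasp point.
Start: joints at [-1.28, 0.417, -0.01, 1.614, 0.005, 1.111, -0.053], TCP at [0.204, 0.591, 0.195] pointing down, gripper open.
Joint ranges: [-2.81, 2.81], [-0.39, 2.02], [-1.27, 1.25], [0.06, 2.57], [-1.19, 4.33], [0.19, 2], [-2.82, 2.82]. Speed limits (rad/s): [1.89, 1.89, 2.39, 2.39, 3.01, 3.01, 3.01].

## Interface

Orientations are given as a 3x3 rotation matrix whose columns are the frame's x, y, z axes.
In Python, from rig import robot gives the robot as it stands. Calls block until the motion is done:
- robot.move_ptp(position, orientation): joint-space move of the TCP to a pose.
- robot.move_linear(position, velocity=0.15, frame=None, threshold=None): straight line of the TCP; frame=None keeps the orientation; velocity is the mean speed in m/s. With threshold (N) it stops when the force on the tool has changed by that much, and returns True; else False.
- robot.goto_joints(angles): joint-space move.
- robot.gripper_to(opening): finger opening in m; the grip force is fixed at half the most; returns when the fingers have stopped.
- robot.pause(seconds).
- robot.ik(position, orientation): joint angles nearest the present ones, or None.
- robot.get_state(): the state.
- robot.grab_frame(name): name is "scene" or "top"; returns the picture (400x640x3 uint8, red, green, blue); there is no depth.
- robot.camera_info(name): a dict with "fx", "fy", "cx", "cy" (pixels), "rvec" (rotation vector, rad) and "tvec" (3), from world to camera coordinates, as OpenCV has them. Camera axes: x right, y down, z forward; pixel columns grow to the right and rows downward; lengths in m; the calibration is good to about 2 mm. A picture is of the moment at which its call begins. camera_info takes no time and is no camera call.
A pose or a line that the arm cannot do raises robot.PlanningError and nothing moves.
- robot.sign_off(): hands the job in, once; it reports no verdict.
The state is a dict: "time": time; "qpos": joint angles; "joint_vel": joint speeds; "effort": joint torques, N m; "ee_pos": TCP position; "tool_rot": TCP orientation; "force": force on the tool from outside, world axes, zero at the start; "moment": the same for the moment, N m; "opening": finger opening in m.
Only numpy, scipy, OpenCV 4.12 (cv2) and the standard library are available. Lean on these libraries where they do the work, as an engineer would, in place of code of your own. Each camera call takes 0.05 s, during which the arm holds its last target. There are 200 camera calls.

## Working session

There is one attempt and no reset: what is moved stays moved. The work goes in short steps, each a Python script; the robot and the scene stay as the last script left them, time stands still between calls to the robot, and variables do not carry over. Pictures are saved under pics/ and viewed, about 8 in all and at most 12, crops included, and the job is handed in when it is done.

```bash
mkdir -p pics
python3 - <<'E'
from rig import robot
import cv2
for n in("scene","top"):
    cv2.imwrite(f"pics/{n}0.png",robot.grab_frame(n)[:,:,::-1]); print(n,robot.camera_info(n))
s=robot.get_state();print(s["time"],s["ee_pos"],s["tool_rot"])
E
```

```text
scene {'fx': 406.55637282599844, 'fy': 406.55637282599844, 'cx': 318.923834883457, 'cy': 198.21824648365114, 'rvec': array([ 2.29380824,  0.85334693, -0.31416583]), 'tvec': array([-0.39187839, -0.27700711,  0.98701704])}
top {'fx': 494.40126202729, 'fy': 494.40126202729, 'cx': 320.3644400426483, 'cy': 199.64513476250377, 'rvec': array([ 2.14794083, -2.16850612,  0.04881904]), 'tvec': array([-0.06032697,  0.57921606,  0.70630116])}
0.1 [0.20350056 0.59056693 0.19431391] [[-9.45462285e-01  3.25731502e-01 -2.36781742e-04]
 [ 3.25731564e-01  9.45461688e-01 -1.06956955e-03]
 [-1.24524431e-04 -1.08836496e-03 -9.99999400e-01]]
```

View pics/scene0.png

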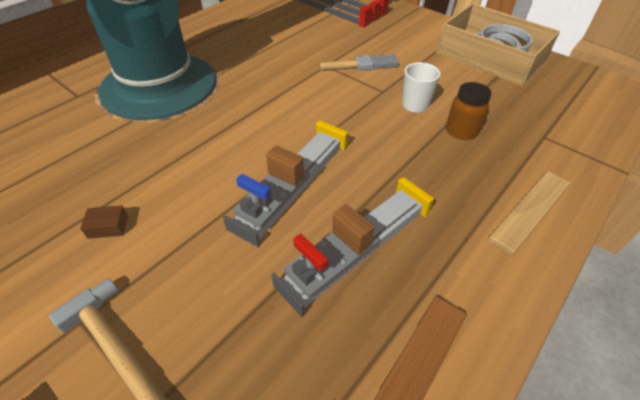

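View pics/top0.png

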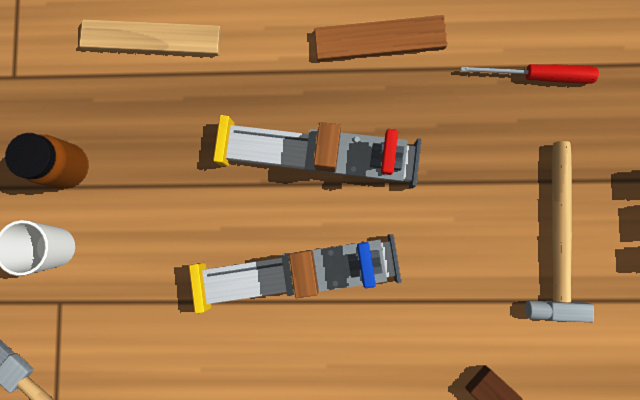

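The red jig is the upper (farther) one in the top view, with its handle at about (390,152), stop at (327,146) and yellow plate at (224,140). The blue jig is nearer to the robot. I'll enlarge the red one and segment it by colour.

```bash
cat > h.py <<'E'
import numpy as np, cv2
from rig import robot
def ray(n,uv,z):
    c=robot.camera_info(n);R=cv2.Rodrigues(c["rvec"])[0];o=-R.T@c["tvec"]
    d=R.T@np.array([(uv[0]-c["cx"])/c["fx"],(uv[1]-c["cy"])/c["fy"],1]);return o+d*(z-o[2])/d[2]
def snap(n,f,box=None,k=1):
    im=robot.grab_frame(n)[:,:,::-1]
    if box: im=im[box[1]:box[3],box[0]:box[2]]
    cv2.imwrite("pics/"+f,cv2.resize(im,None,fx=k,fy=k,interpolation=cv2.INTER_CUBIC))
def blob(n,lo,hi,box):
    h=cv2.cvtColor(robot.grab_frame(n),cv2.COLOR_RGB2HSV);x0,y0,x1,y1=box
    m=np.zeros(h.shape[:2],np.uint8);m[y0:y1,x0:x1]=cv2.inRange(h,lo,hi)[y0:y1,x0:x1]
    p=np.argwhere(m)[:,::-1].astype(np.float32);return p,cv2.minAreaRect(p)
E
python3 - <<'E'
from h import *
snap("top","crop1.png",(200,100,440,200),3.3)
for n,b in(("top",(370,110,420,190)),("scene",(270,220,350,290))):
    for V in (100,190):
        p,r=blob(n,(0,180,V),(5,255,255),b);print(n,V,len(p),p.mean(0),r)
        print(ray(n,r[0],.096),[ray(n,q,.096).round(4) for q in cv2.boxPoints(r)])
print("yellow top");p,r=blob("top",(22,180,190),(32,255,255),(205,100,245,180));print([ray("top",q,.042).round(4) for q in cv2.boxPoints(r)],r)
print(robot.camera_info("top"),ray("top",(320,200),0))
E
```

```text
top 100 502 [389.7749  150.70518] ((389.7481384277344, 150.6824951171875), (11.500619888305664, 44.053871154785156), 6.581944942474365)
[ 0.63681816 -0.16178001  0.096     ] [array([ 0.6085, -0.1503,  0.096 ]), array([ 0.6674, -0.1581,  0.096 ]), array([ 0.6654, -0.1733,  0.096 ]), array([ 0.6065, -0.1654,  0.096 ])]
top 190 419 [390.4988  150.25537] ((390.4995422363281, 150.37872314453125), (9.927337646484375, 42.567222595214844), 6.911227226257324)
[ 0.63721249 -0.16278429  0.096     ] [array([ 0.6098, -0.1523,  0.096 ]), array([ 0.6667, -0.1602,  0.096 ]), array([ 0.6648, -0.1733,  0.096 ]), array([ 0.608 , -0.1653,  0.096 ])]
scene 100 538 [310.48886 252.19331] ((310.25, 251.75), (42.42640686035156, 13.435027122497559), 45.0)
[ 0.64494084 -0.16771079  0.096     ] [array([ 0.6129, -0.173 ,  0.096 ]), array([ 0.6118, -0.1522,  0.096 ]), array([ 0.6758, -0.1626,  0.096 ]), array([ 0.6757, -0.1821,  0.096 ])]
scene 190 248 [308.98386 250.66533] ((308.5538330078125, 249.38417053222656), (36.794944763183594, 8.279871940612793), 43.36341857910156)
[ 0.64061695 -0.16633694  0.096     ] [array([ 0.6128, -0.1691,  0.096 ]), array([ 0.6117, -0.1563,  0.096 ]), array([ 0.6675, -0.1636,  0.096 ]), array([ 0.6678, -0.1758,  0.096 ])]
yellow top
[array([0.6334, 0.0897, 0.042 ]), array([0.7045, 0.0815, 0.042 ]), array([0.7013, 0.0596, 0.042 ]), array([0.6304, 0.0679, 0.042 ])] ((223.57691955566406, 139.38462829589844), (14.884167671203613, 48.24951171875), 7.125016689300537)
{'fx': 494.40126202729, 'fy': 494.40126202729, 'cx': 320.3644400426483, 'cy': 199.64513476250377, 'rvec': array([ 2.14794083, -2.16850612,  0.04881904]), 'tvec': array([-0.06032697,  0.57921606,  0.70630116])} [ 0.58009891 -0.06434261  0.        ]
```

View pics/crop1.png

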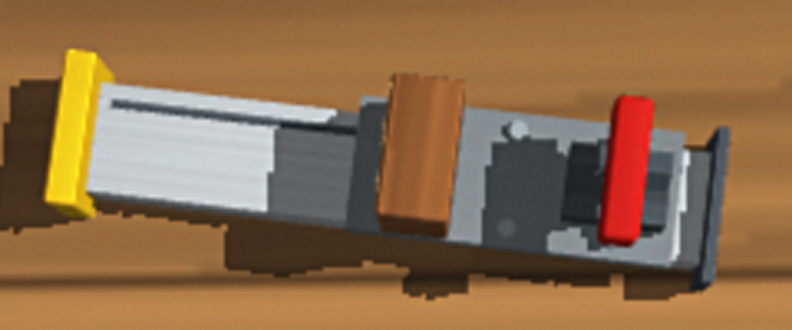

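Handle is at about (0.638,-0.1635): the bar measures 57–59 mm, and its tilt of 6.9° agrees with the rail at about 7.3°. Next I check IK for the grasp, turn and slide, then approach.

```bash
cat >> h.py <<'E'
A=np.deg2rad(7.1);H=np.array([.638,-.1635,0]);U=np.array([np.sin(A),np.cos(A),0])
def rot(deg):  # jaws (tool y) at angle deg CCW from rail direction
    t=np.pi/2-A+np.deg2rad(deg);y=np.array([np.cos(t),np.sin(t),0]);z=np.array([0,0,-1.]);return np.column_stack([np.cross(y,z),y,z])
def P(s,z,o=None): return (H if o is None else o)+U*s+np.array([0,0,z])
E
python3 - <<'E'
from h import *
for d in (0,90,-90,180,-180+90):
    q=robot.ik(P(0,.109),rot(d));print(d,None if q is None else np.round(q,2))
print("stop top",ray("top",(328.8,145.5),.088),P(.085,.088))
def go(d0):
    robot.gripper_to(.05)
    robot.move_ptp(P(0,.16),rot(d0))
go(0)
s=robot.get_state();print(s["time"],s["ee_pos"],np.round(s["qpos"],2),s["force"])
snap("top","hov.png",(200,100,440,200),3.3);snap("scene","hov2.png",(230,120,430,320),3)
E
```

```text
0 [-0.26  0.66  0.68  1.62 -0.46  1.04  2.01]
90 [-0.47  0.84  1.08  1.62 -0.79  1.18 -2.47]
-90 [-0.35  0.71  0.83  1.62 -0.58  1.07  0.52]
180 [-0.37  0.73  0.87  1.62 -0.61  1.09 -1.03]
-90 [-0.35  0.71  0.83  1.62 -0.58  1.07  0.52]
stop top [ 0.64667471 -0.08045433  0.088     ] [ 0.64850613 -0.07915179  0.088     ]
4.275 [ 0.63821677 -0.16267297  0.15991746] [-0.33  0.63  0.79  1.58 -0.48  1.14  2.02] [ 0.32777656 -0.04557913  0.95403647]
```

View pics/hov2.png

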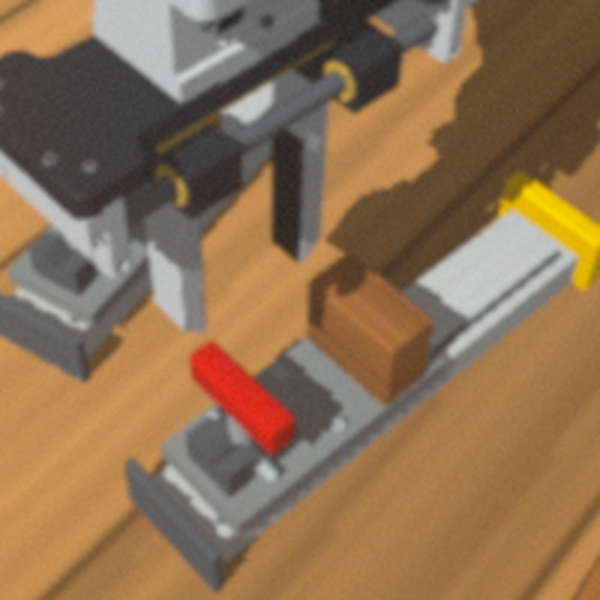

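The hover view shows the open fingers straddling above the red bar: tips at about crop (180,325) and (300,250), clear of the stop. The stop's position agrees to within 2 mm. I'll descend, grip and check the side force.

```bash
sed -i 's/H=np.array(\[.638,-.1635,0\])/H=np.array([.637,-.164,0])/' h.py
python3 - <<'E'
from h import *
c=robot.camera_info("scene");K=np.array([[c["fx"],0,c["cx"]],[0,c["fy"],c["cy"]],[0,0,1]])
p=cv2.projectPoints(np.array([P(.031,.141),P(-.031,.141)]),c["rvec"],c["tvec"],K,None)[0];print((p.reshape(-1,2)-[230,120])*3)
def st(l):
    s=robot.get_state();print(l,round(s["time"],2),s["ee_pos"].round(4),"F",s["force"].round(1),"M",s["moment"].round(2),round(s["opening"],4))
hit=robot.move_linear(P(0,.088),.08,frame=rot(0),threshold=15);st(hit)
if not hit:
    robot.gripper_to(0.0);st("grip")
    snap("top","g1.png",(200,100,440,200),3.3)
E
```

```text
[[284.24061609 284.01039565]
 [175.97906763 360.79454153]]
False 5.42 [ 0.6373 -0.1641  0.0885] F [-0.3  0.8 -0. ] M [0.07 0.02 0.03] 0.05
grip 6.29 [ 0.637 -0.164  0.088] F [0.3 0.1 0.1] M [ 0.01 -0.02 -0.01] 0.0004
```

View pics/g1.png

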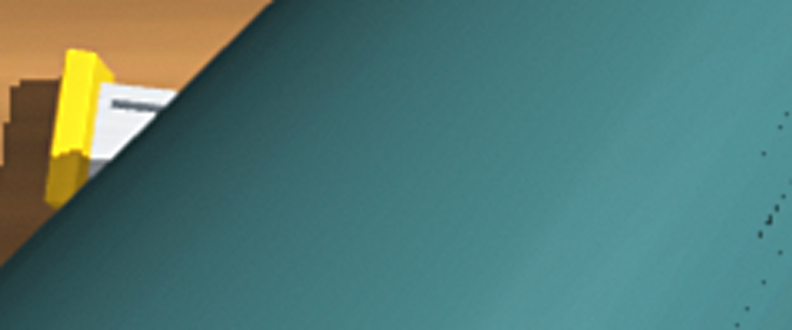

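The fingers closed to 0.4 mm, so they missed the bar. The arm blocks the top view, so I'll look from the scene camera.

Run:
```python
from h import *
snap("scene","g2.png",(230,120,430,320),3)
c=robot.camera_info("scene");K=np.array([[c["fx"],0,c["cx"]],[0,c["fy"],c["cy"]],[0,0,1]])
p=cv2.projectPoints(np.array([P(0,.069),P(0,.096),P(.085,.088)]),c["rvec"],c["tvec"],K,None)[0];print((p.reshape(-1,2)-[230,120])*3)
print(robot.get_state()["tool_rot"].round(3),c)
```

```text
[[234.05219002 412.87135392]
 [233.16280307 380.63976481]
 [362.56611497 294.43720545]]
[[-0.992  0.124 -0.   ]
 [ 0.124  0.992 -0.   ]
 [ 0.    -0.    -1.   ]] {'fx': 406.55637282599844, 'fy': 406.55637282599844, 'cx': 318.923834883457, 'cy': 198.21824648365114, 'rvec': array([ 2.29380824,  0.85334693, -0.31416583]), 'tvec': array([-0.39187839, -0.27700711,  0.98701704])}
```

View pics/g2.png

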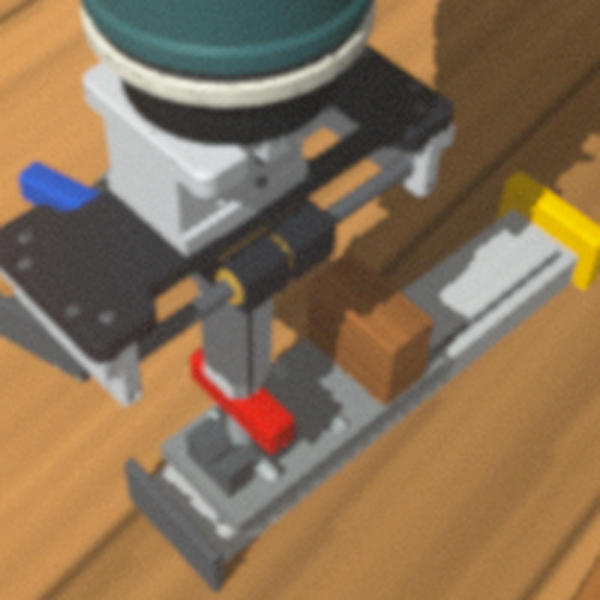

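The scene view shows the closed fingertips ending on or just above the bar, at about crop (238,395), rather than around it. In the hover picture they were also about 30 px higher than predicted. So the tips look about 25 mm higher than the stated 19 mm ahead of the TCP would put them. A gentle touch-down will settle it.

Run:
```python
from h import *
def st(l):
    s=robot.get_state();print(l,round(s["time"],2),s["ee_pos"].round(4),"F",s["force"].round(1),"M",s["moment"].round(2),round(s["opening"],4))
hit=robot.move_linear(P(0,.070),.02,threshold=4);st(hit)
snap("scene","g3.png",(270,200,370,275),8)
```

```text
True 6.76 [ 0.6373 -0.1642  0.0856] F [-1.7  0.9  8.8] M [ 0.24  0.37 -0.  ] 0.0004
```

View pics/g3.png

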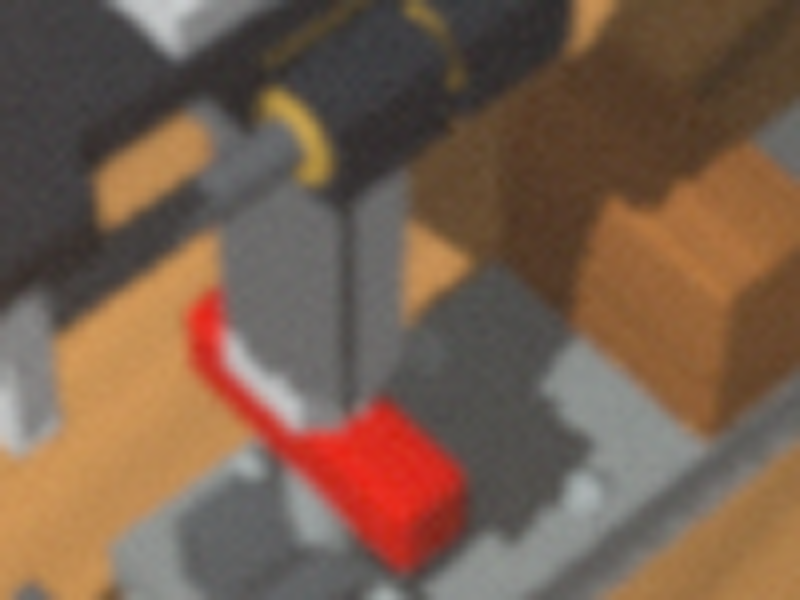

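The fingertips rest on the bar top (z = 0.096) while ee_pos reads 0.0856. The reported z is therefore about 29 mm lower than the real fingers, and I'll command tip height = ee_pos z + 0.0104. Laterally the footprint is centred on the bar, so I redo the grasp with that offset.

```bash
cat >> h.py <<'E'
def T(s,tip): return P(s,tip-.0104)   # pose by true fingertip height
def st(l):
    s=robot.get_state();print(l,round(s["time"],2),s["ee_pos"].round(4),"F",s["force"].round(1),"M",s["moment"].round(2),round(s["opening"],4));return s
E
python3 - <<'E'
from h import *
robot.move_linear(T(0,.108),.06);robot.gripper_to(.05)
hit=robot.move_linear(T(0,.067),.06,threshold=10);st(hit)
if not hit: robot.gripper_to(0.0);st("grip")
E
```

```text
False 8.9 [ 0.6372 -0.1642  0.0569] F [ 0.7 -1.1  0.4] M [ 0.01  0.03 -0.02] 0.0497
grip 9.53 [ 0.6372 -0.1633  0.0567] F [0.5 4.6 3.6] M [ 1.11  0.12 -0.01] 0.0156
```

Gripped at 15.6 mm, the bar's width. There's a small +y side force, so I shift about 1 mm along the rail. Then lift.

```bash
sed -i 's/H=np.array(\[.637,-.164,0\])/H=np.array([.6371,-.1628,0])/' h.py
python3 - <<'E'
from h import *
robot.move_linear(T(0,.0905),.04);s=st("up")
if s["opening"]>.012 and s["force"][2]<-3:
    for d in (-30,-60,-90):
        try: robot.move_linear(T(0,.0905),.04,frame=rot(d))
        except Exception as e: print(e);break
        st(d)
E
```

```text
up 10.27 [ 0.637  -0.163   0.0799] F [  2.6   1.3 -10.1] M [-0.03 -0.57 -0.01] 0.0155
-30 10.94 [ 0.637  -0.1627  0.0799] F [  1.9   1.  -10.2] M [ 0.19 -0.52 -0.01] 0.0156
-60 11.62 [ 0.6372 -0.1626  0.0801] F [  3.6   2.5 -10. ] M [ 0.48 -0.71 -0.  ] 0.0159
-90 12.29 [ 0.6375 -0.1625  0.0802] F [  4.9   2.5 -10.4] M [ 0.53 -1.02  0.02] 0.0156
```

The spring force is 10 N at this lift and the turn met no resistance. Now lower it into the notch, release, rise and look.

Run:
```python
from h import *
robot.move_linear(T(0,.0815),.03);st("low")
robot.gripper_to(.05);st("open")
robot.move_linear(T(0,.150),.1);
snap("scene","n1.png",(250,160,390,300),4)
```

```text
low 12.74 [ 0.6375 -0.1625  0.071 ] F [ 4.7  3.1 -8.5] M [ 0.77 -1.1  -0.08] 0.016
open 13.45 [ 0.6371 -0.1628  0.0711] F [-0.2 -0.8 -0.6] M [-0.06  0.01  0.  ] 0.0499
```

View pics/n1.png

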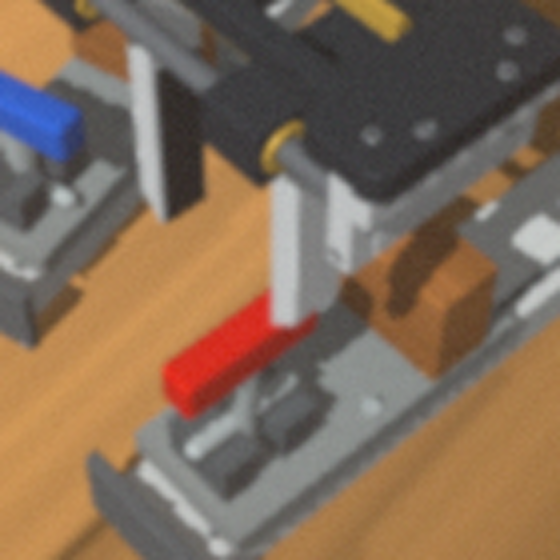

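The bar now lies along the rail and stands up in the notch, and the fingers are clear of it. Next I push the stop with closed fingers placed between handle and stop.

Run:
```python
from h import *
robot.gripper_to(0.0)
robot.move_linear(T(.050,.150),.1)
hit=robot.move_linear(T(.050,.050),.08,threshold=8);st(hit)
if not hit:
    hit=robot.move_linear(T(.195,.050),.05,threshold=18);s=st(hit);print("s",(s["ee_pos"]-H)@U)
```

```text
False 17.25 [ 0.6435 -0.1132  0.0401] F [0.4 0.1 0. ] M [-0.07  0.05 -0.  ] 0.0007
True 19.55 [0.6592 0.0162 0.0393] F [ 0.2 -3.9  2.6] M [-0.8   0.01 -0.03] 0.0006
s 0.1803323337954454
```

It stopped on a force rise at s = 0.180, against 0.182 expected at the end plate. Back off, rise clear and check.

Run:
```python
from h import *
robot.move_linear(T(.171,.050),.05);robot.move_linear(T(.171,.20),.12);
robot.move_ptp([.35,.45,.25],rot(-90));st("away")
snap("top","end_t.png",(190,90,430,200),3.3)
a=cv2.imread("pics/end_t.png");snap("scene","end_s.png",(230,110,450,310),3.6);b=cv2.imread("pics/end_s.png")
b=cv2.resize(b,None,fx=.32,fy=.32)if 0 else cv2.resize(b,(260,236));a=cv2.resize(a,(540,248))
c=np.zeros((248,800,3),np.uint8);c[:,:540]=a;c[:236,540:]=b;cv2.imwrite("pics/end.png",c)
p,r=blob("top",(0,180,190),(5,255,255),(280,100,380,190));print(r,ray("top",r[0],.110),P(.12,.11))
```

```text
away 23.23 [0.3508 0.4493 0.25  ] F [-0.2  0.4 -0.2] M [-0.04  0.04  0.01] 0.0006
((301.01934814453125, 137.8307647705078), (43.0909309387207, 9.93532657623291), 6.519801139831543) [ 0.65314484 -0.04445306  0.11      ] [ 0.65193218 -0.04372017  0.11      ]
```

View pics/end.png

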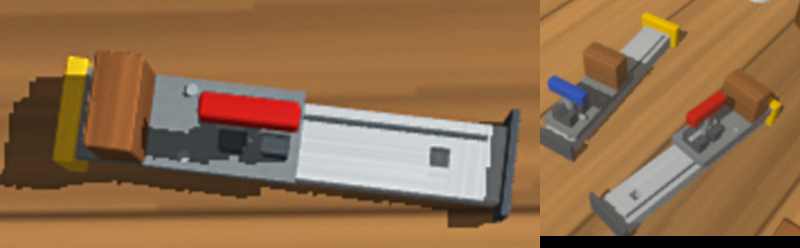

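The carriage is against the yellow plate, and the red bar lies along the rail (angle within 1° of it). Its top, measured at z = 0.110, is within 1.5 mm of the predicted place. The blue jig is untouched.

```bash
python3 -c "
from rig import robot
robot.sign_off()"
```

```text
the job is handed in; nothing more can be done
```

The red jig is set for the longest staves. I pulled the red handle up, turned it a quarter and let it down into its notch. Then I pushed the carriage to the yellow end plate with closed fingers, let go and handed the job in at about 23 s of the 51 s allowed. Signing off gave no verdict.

**Last checks:**
- **Carriage:** the push stopped on a force rise 2 mm short of the travel I had worked out. The picture shows the carriage against the yellow plate, and the handle measured within 1.5 mm of where full travel should put it.
- **Pin:** the bar lies along the rail to within about 1° and looks raised in the notch. I judged its height from the pictures and the release, and did not measure it separately.
- **Blue jig:** it was never touched and looks unmoved in the pictures; I did not measure it.

**What disagreed:** the first grip closed just above the bar and missed it. The fingertips were really about 29 mm higher than the reported position and the stated 19 mm tip offset imply. I confirmed this by touching down lightly on the bar (about 9 N), and used the corrected height for everything after.

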